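# Pack cheese down the mincer's throat with the stomper

### The arm

A 7-joint arm with a two-finger parallel gripper is mounted at the origin on the work surface. World frame = base frame: x ahead of the robot, y to its left, z up, the work surface at z = 0. Lengths are in mm, angles in rad, forces in N, time in s.
With the tool pointing down it reaches from about 375 to 925 mm from the base axis. Payload 3.1 kg.
Tool frame: the origin (TCP) lies midway between the tips of the shut fingers; the grasp point (between the pads) lies bot.grip_point_offset behind it (bot.grip_point_offset is the distance from the TCP to the grasp point, in mm); z points along the fingers, y is the line along which they close (so a half turn about z gives the same grasp; the last joint's range is limited). The gripper opens to 85 mm and grips with 20 to 120 N. Pads are 22 mm wide; open, the fingers measure 114 mm over their backs; the gripper's body (76 mm by 85 mm) begins 54 mm behind the grasp point. The pads swing forward as they close: fully open they stand 13 mm farther back than shut.
Start: joints at [1.178, 0.383, 0.044, 1.598, -0.018, 1.161, -0.05], TCP at [188.876, -621.956, 231.269] pointing down, gripper open.
Joint ranges: [-2.61, 2.61], [-0.41, 2.15], [-1.48, 1.57], [0, 2.5], [-1.57, 4.71], [0.05, 1.97], [-2.85, 2.85]. Speed limits (rad/s): [2.79, 2.79, 3.14, 3.14, 3.14, 3.14, 3.14].

### API

Orientations are given as [roll, pitch, yaw] about the fixed x, y, z axes, in that order (R = Rz(yaw) Ry(pitch) Rx(roll)).
In Python, from bench import telemetry, cams, order, bot gives the robot as it stands. The module is installed in compiled form; this text tells all that it offers.
- The arm moves only by the tool arm_command, never from a script. Its argument "commands" is text: rows parted by semicolons, each of 5 numbers parted by spaces: the shift along the tool's x, y, z in mm, then the turn about the tool's z in rad, then the closure, from 0 (fully open) to 1 (shut). In form: x y z turn jaw; .... A call has 1 to 10 rows; each row shifts and turns the commanded pose from where the row before left it, along the tool's axes as they then stand; what a row does not reach is not made up. A row lasts 1/12 s, in which the tool goes at most 41.7 mm and 7.16 degrees, less where a joint would pass 70% of its speed; a pose out of reach is approached as far as the arm can. A call is refused whole if a number of a shift passes 41.7 or a number of a turn 0.125, either way. A call with a gripper value outside its range is refused whole. The fingers move at their own pace and stop on an object; "newtons" is the grip in N (left out, the last holds). Time passes only in rows, so rows that do not move let the fingers close. It gives the time, the measured TCP pose, the force, the opening and the grip force at its end, in the units of the state.
- telemetry.get_obs(): the state, without advancing time (a new reading comes with each control period).
- cams.read_camera(name): name is "side" or "top"; returns a dict with "img" (384x512x3 uint8, red, green, blue), "K" (3x3 intrinsics, pixels), "eye" and "orientation" of the camera in the world. Camera axes: x right, y down, z forward; pixel columns grow to the right and rows downward; lengths in mm; the calibration is good to about 2 mm. A picture is of the moment at which its call begins. There is no depth.
- order.finish_job(): hands the job in; it is judged then, once.
Trained networks look in the newest picture that a camera, given by its name, has taken for a name from the list of things; names that differ only in an ending like _2 or _b are one class to them, and where a whole thing is asked for, a point or a joint stands for the part that bears it (a point fixed in the world has none). Each returns a list of dicts, best first, with "conf" (0 to 1); they miss things now and then, are a little off and sometimes report something else, mostly with a low value. They report only what shows in the picture. A call takes as long as a camera call. They do not tell look-alikes from the thing itself.
- cams.boxes_of(camera, query): "extent" ([left, top, width, height] in pixels, round what is visible of it).
- cams.trace(camera, query): "region" (384x512 bool, what is visible of it) and "extent" ([left, top, width, height] in pixels, round what is visible of it).
The state is a dict: "time_s": time; "joints": joint angles; "dq": joint speeds; "joint_efforts": joint torques, N m; "tcp_pos": TCP position; "tcp_rot": TCP orientation; "ft_force": force on the tool from outside, world axes, zero at the start; "ft_torque": the same for the moment, N m; "gripper_width": finger opening in mm; "grip_force": force on a finger pad.
Only numpy, scipy, OpenCV 4.12 (cv2) and the standard library are available. Lean on these libraries where they do the work, as an engineer would, in place of code of your own. Each camera call takes 0.05 s, during which the arm holds its last target. There are 200 camera calls.

### The job

Load the cheese mincer: take the white stomper from its blue saucer, use it to sweep the three rounds of cheese along the feed pan into the throat and push them down past the rubber flaps, and press the pack down firmly so that all three sit solid on the screw with no gaps. Keep the gripper off the cheese, leave everything else on the counter and the pan where it is, and finish with the stomper standing upright on its saucer again.

Things in the scene. Friction and masses are not known exactly. Their poses are not given: they have to be found in the camera images.
- mincer: Steel cheese mincer, fixed. Origin on the counter below the throat's axis; +x points to the outlet (away from the robot, give or take its yaw), z up. On top, an open feed pan: floor 215 mm above the counter, x from -165 to +75 mm, y from -155 to +155 mm, thin rim 24 mm high. The throat, an upright tube of 52 mm bore, opens flush with the pan's floor at x = y = 0.
- throat_mouth (a point): Centre of the throat's mouth, level with the pan's floor; axes as the mincer's.
- throat_floor (a point): Centre of the throat's flat, rigid bottom (the feed screw), 112 mm below the mouth; axes as the mincer's. 56 mm above it four sprung rubber flaps, 13 mm long, close all but 26 mm of the throat: a round dropped in hangs on them, 3 to 15 N with the stomper pushes it through, and they spring back up. Three packed rounds reach 84 to 108 mm up from the bottom.
- cheese_a_mid (a point): Round of firm cheese, rigid, yellow: a cylinder 36 mm across and 28 mm high with edges rounded by 6 mm, about 35 g. The point is its centre, z is its axis. It starts flat on the pan, left (+y) of the throat.
- cheese_b_mid (a point): A second, identical round of cheese; the point is its centre. It starts flat on the pan, right (-y) of the throat.
- cheese_c_mid (a point): A third, identical round of cheese; the point is its centre. It starts flat on the pan, on the -x side of the throat.
- stomper_grip (a point): White plastic stomper standing upright, 146 mm tall, about 160 g: a rod 38 mm across and 86 mm long with a flat foot, then a guard flange 60 mm across, 5 mm thick (too wide for the throat), then a round handle 28 mm across, 55 mm long. The point is on its axis, half-way up the handle, 118.5 mm above the foot; z points up along the axis.
- stomper_foot (a point): Centre of the stomper's flat foot; axes as the stomper's.
- saucer_top (a point): Blue saucer, fixed on the counter at the left or the right of the mincer: a flat disc 110 mm across and 6 mm high. The point is the centre of its top, on which the stomper stands.
- ramekin: Small steel cup, 46 mm across, 26 mm high, standing on the pan in the corner at -x, +y. Origin at the centre of its underside. Must stay there.
- catch_tub: White open tub, 110 x 170 x 50 mm, below the outlet at the +x side of the mincer. Origin at the centre of its underside.
- pot_stack: Two lidded orange sauce pots in a stack, 62 mm across, 68 mm high, on the counter on the side where the saucer is not. Origin at the centre of the underside.
- sauce_bottle: Tan squeeze bottle, 62 mm across, 190 mm tall, on the counter at the left. Origin at the centre of its underside.
- pickle_jar: Green jar, 72 mm across, 100 mm tall, on the counter at the right. Origin at the centre of its underside.
- pot_empty: Empty white sauce pot, 62 mm across, 33 mm high, on the counter at the near left. Origin at the centre of its underside.
- scraper: Spatula, 200 mm long, lying on the counter at the near right. Origin under its middle.
Mind the look-alikes: they are no part of the job. Of the things that look like the part that bears saucer_top, the smallest one is meant.

How it is judged:
By the outcome, as a careful person would: the job done as asked, in the order asked, and still so for the second after the job is handed in, with the robot touching nothing.
It also fails if it takes over 72 s, if anything falls off the work surface, if the arm or the gripper's body presses on something with over 40 N, if the wrist force passes 120 N, or if a joint passes its speed limit or range.

## Working session

There is one attempt and no reset: what is moved stays moved. The work goes in short steps, Python scripts to look and compute and a tool call to move; the robot and the scene stay as the last step left them, time stands still between calls to the robot, and variables do not carry over. Pictures are saved under pics/ and viewed, at most 10 in all, crops included, and the job is handed in when it is done.

Besides the shell and the picture viewer there is one more tool, called after "Request:" by a JSON object that holds its "name" and its "arguments", one argument or row to a line. arm_command: Moves the arm, as the interface text tells. Its arguments: {"type":"object","properties":{"commands":{"type":"string"},"newtons":{"type":"number"}},"required":["commands"]}

```bash
mkdir -p pics
cat > h.py <<'E'
import numpy as np, cv2
from bench import telemetry, cams, order, bot
from scipy.spatial.transform import Rotation as R
def rot(o):
    o=np.array(o)
    return o if o.shape==(3,3) else R.from_euler('xyz',o).as_matrix() if o.size==3 else R.from_quat(o).as_matrix()
def ray(c,u,v):
    d=rot(c["orientation"])@np.linalg.inv(c["K"])@[u,v,1.]
    return np.array(c["eye"],float),d
def onz(c,u,v,z):
    e,d=ray(c,u,v); return e+d*(z-e[2])/d[2]
def proj(c,p):
    q=np.array(c["K"])@rot(c["orientation"]).T@(np.array(p,float)-c["eye"]); return q[:2]/q[2]
E
python3 - <<'E'
from h import *
s=telemetry.get_obs()
print({k:np.round(v,3) for k,v in s.items()}, bot.grip_point_offset)
for n in("top","side"):
    c=cams.read_camera(n); print(n,c["K"],c["eye"],c["orientation"])
    cv2.imwrite(f"pics/{n}0.png",cv2.resize(c["img"][:,:,::-1],None,fx=1.5,fy=1.5))
    for q in["mincer","cheese_a_mid","stomper_grip","saucer_top","ramekin","pot_stack","catch_tub"]:
        for b in cams.boxes_of(n,q)[:5]: print(q,np.round(b["extent"],1),round(b["conf"],2))
E
```

```text
{'time_s': np.float64(0.0), 'joints': array([ 1.178,  0.384,  0.044,  1.6  , -0.018,  1.161, -0.05 ]), 'dq': array([-0.001, -0.001, -0.001,  0.   ,  0.001,  0.   ,  0.   ]), 'joint_efforts': array([-1.0000e-03, -4.3346e+01,  1.0240e+00, -2.4951e+01,  1.1000e-02,
        1.1000e-02,  0.0000e+00]), 'tcp_pos': array([ 188.599, -621.041,  229.853]), 'tcp_rot': array([-3.139,  0.   ,  0.295]), 'ft_force': array([-0.047,  0.379,  0.031]), 'ft_torque': array([ 0.01 , -0.031, -0.043]), 'grip_force': np.float64(0.0), 'gripper_width': np.float64(85.725)} 18.700000000000003
top [[401.90227025   0.         259.26821415]
 [  0.         401.90227025 190.41763031]
 [  0.           0.           1.        ]] [ 263.68017722   -4.36339523 1440.56649778] [-2.92796178e+00 -3.76741059e-04 -1.47789396e+00]
mincer [224.2 134.6 103.  112.8] 0.88
mincer [375.6 224.5  27.7  57.4] 0.51
mincer [114.6 233.7  20.9  16.9] 0.43
stomper_grip [159.7 205.7  18.3  16. ] 0.61
saucer_top [162.2 200.7  28.4  33.1] 0.92
saucer_top [141.2 245.9  44.1  42. ] 0.89
saucer_top [226.8 190.   11.7  19.7] 0.68
ramekin [227.1 192.4 
[... 153 characters left out ...]
1211542   0.         248.24282063]
 [  0.         456.81211542 190.8243428 ]
 [  0.           0.           1.        ]] [ 152.18741543 -931.86388721 1026.61827648] [-2.27610973 -0.01995063 -0.37409629]
mincer [194.9 138.3 136.6 128.9] 0.67
cheese_a_mid [266.5 150.3  10.3  13.9] 0.5
cheese_a_mid [247.9 174.8  12.9  12.1] 0.28
cheese_a_mid [274.8 298.5  24.2  35.5] 0.16
stomper_grip [183.  142.2  15.6  33.4] 0.79
saucer_top [146.9 195.5  43.7  33. ] 0.92
saucer_top [123.4 170.5  40.3  29.5] 0.75
saucer_top [178.8 164.5  30.3  23.6] 0.67
ramekin [217.9 153.9  14.1  15.5] 0.6
pot_stack [272.8 297.9  26.2  37. ] 0.65
catch_tub [303.1 199.1  43.6  38.7] 0.6
catch_tub [266.7 148.4   8.3  16.9] 0.39
```

View pics/top0.png

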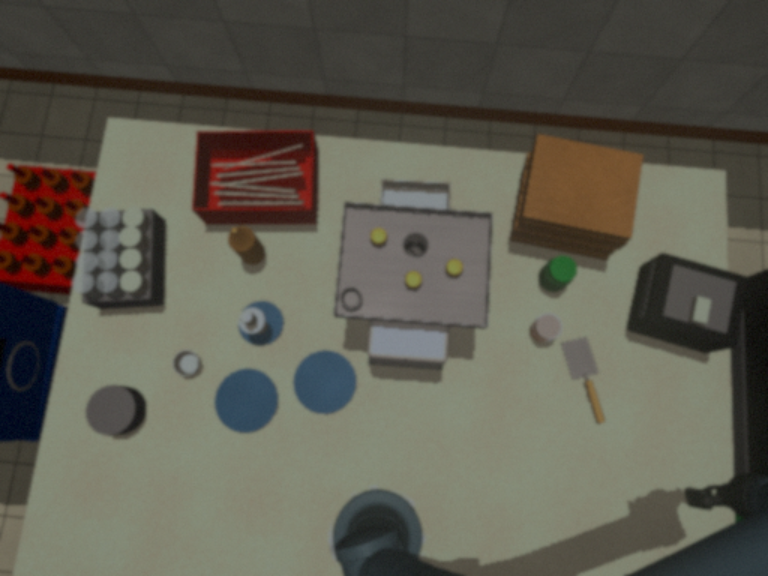

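View pics/side0.png

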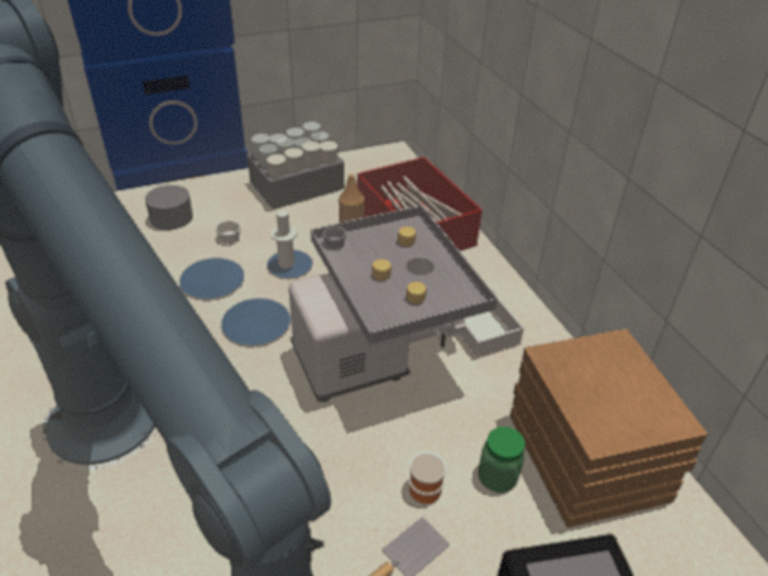

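Top view (1.5x pixels): three blue discs, at (261,322), (325,382) and (246,400). The one at (261,322) is the smallest and carries the stomper, so it fits. The throat is at (416,244), the cheeses are at (379,236), (455,267) and (413,280), and the ramekin is at (351,299). I'll measure next and confirm the saucer in an enlarged crop.

```bash
cat > m.py <<'E'
from h import *
C={n:cams.read_camera(n) for n in("top","side")}
def blobs(n,lo,hi,box,minA=25):
    x0,y0,x1,y1=box; im=cv2.cvtColor(C[n]["img"],cv2.COLOR_RGB2HSV)
    m=cv2.inRange(im,lo,hi); k=np.zeros_like(m); k[y0:y1,x0:x1]=m[y0:y1,x0:x1]
    N,_,st,ce=cv2.connectedComponentsWithStats(k); return [(ce[i],st[i]) for i in range(1,N) if st[i][4]>=minA]
if __name__=="__main__":
    T,S=C["top"],C["side"]
    for n,box in(("top",(220,130,330,225)),("side",(205,135,335,225))):
        for ce,st in blobs(n,(18,70,60),(35,255,255),box): print(n,"cheese",ce.round(1),st,onz(C[n],*ce,231 if n=="top" else 229).round(1))
    for n,box in(("top",(130,190,245,295)),("side",(110,155,200,235))):
        for ce,st in blobs(n,(95,80,30),(120,255,255),box): print(n,"blue",ce.round(1),st,onz(C[n],*ce,6).round(1))
    # throat dark
    for n,box in(("top",(265,150,290,175)),("side",(268,168,292,185))):
        x0,y0,x1,y1=box; g=cv2.cvtColor(C[n]["img"],cv2.COLOR_RGB2GRAY)[y0:y1,x0:x1]; print(n); print(g[::2,::2] if 0 else (g.min(),np.median(g)))
        m=(g<(g.min()*.5+np.median(g)*.5)).astype(np.uint8)
        ce=cv2.moments(m,True); u=ce["m10"]/ce["m00"]+x0; v=ce["m01"]/ce["m00"]+y0; print("throat",u,v,m.sum(),onz(C[n],u,v,215).round(1))
    a=cv2.resize(T["img"][190:300,130:250,::-1],None,fx=3.2,fy=3.2,interpolation=2)
    b=cv2.resize(T["img"][130:225,218:338,::-1],None,fx=3.2,fy=3.2,interpolation=2)
    w=np.zeros((600,800,3),np.uint8); w[:a.shape[0],:a.shape[1]]=a; w[:b.shape[0],400:400+b.shape[1]]=b[:, :400]
    d=cv2.resize(S["img"][130:230,130:340,::-1],None,fx=2.3,fy=2.3,interpolation=2); w[360:360+d.shape[0],:d.shape[1]]=d
    cv2.imwrite("pics/crop1.png",w)
    for n in C:
        for q in["mincer","stomper_grip","ramekin"]:
            for t in cams.trace(n,q)[:1]:
                r=t["region"]; print(n,q,round(t["conf"],2),r.sum(),np.argwhere(r).mean(0)[::-1].round(1),np.round(t["extent"],1))
E
python3 m.py
```

```text
top cheese [252.  157.2] [247 152  11  12 109] [629.   52.2 231. ]
top cheese [302.6 177.8] [297 172  12  12 110] [ 577.4 -110.5  231. ]
top cheese [275.1 186.1] [270 180  12  13 112] [543.2 -27.7 231. ]
side cheese [270.9 156.3] [266 151  11  13 109] [630.  58. 229.]
side cheese [253.9 178.6] [248 173  13  14 130] [543.2 -22.2 229. ]
side cheese [276.8 194.2] [271 188  13  15 149] [ 576.  -104.9  229. ]
top blue [180.7 212.1] [169 202  19  26 202] [467.7 298.8   6. ]
top blue [216.1 254.3] [ 197  235   39   40 1242] [329.6 154.3   6. ]
top blue [163.8 266.7] [ 144  247   40   41 1273] [269.7 332.    6. ]
top
(np.uint8(39), np.float64(106.0))
throat 276.6875 162.38125 160 [624.1 -26.7 215. ]
side
(np.uint8(87), np.float64(124.0))
throat 279.4746835443038 177.17088607594937 158 [621.1 -25.  215. ]
top mincer 0.84 8904 [276.5 185.6] [222.3 132.2 103.6 113.8]
top stomper_grip 0.48 268 [168.1 214.1] [156.  204.7  22.6  16.3]
top ramekin 0.51 142 [234.  197.2] [229.3 192.2   9.7  14.3]
side mincer 0.6 10929 [253.1 200.5] [194.2 139.5 141.7 128.4]
side stomper_grip 0.87 444 [189.3 158.9] [179.9 140.5  18.5  34.5]
side ramekin 0.53 201 [223.3 157.6] [216.5 153.1  16.5  10.9]
```

View pics/crop1.png

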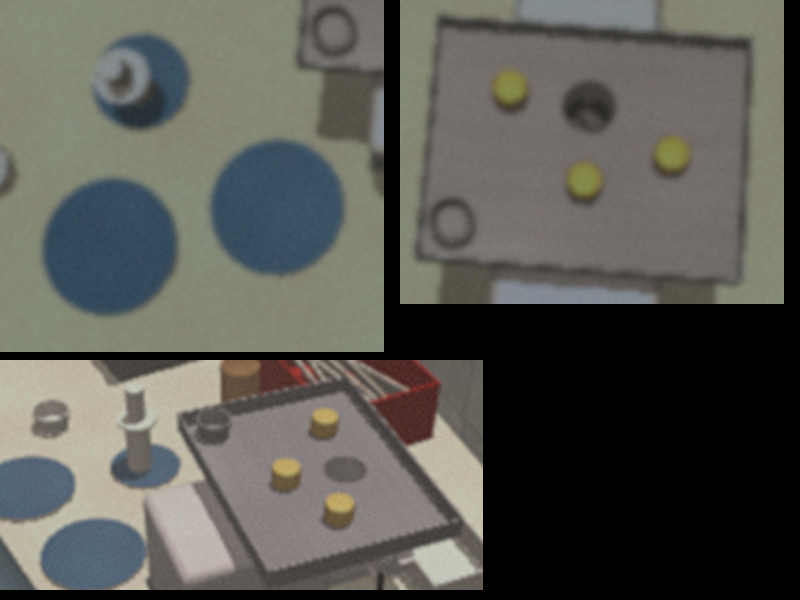

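Run:
```python
from m import *
from scipy.optimize import least_squares
T,S=C["top"],C["side"]
tc=lambda x,y:(218+(x-400)/3.2,130+y/3.2)
cs=[tc(440,18),tc(750,40),tc(740,283),tc(417,262)]
P=[onz(T,*c,239)for c in cs]; print("corners",np.round(P,1))
mod=np.array([[75,155],[75,-155],[-165,-155],[-165,155]])
A,B=np.array(P)[:,:2],mod
f=lambda p:((R.from_euler('z',p[2]).as_matrix()[:2,:2]@B.T).T+p[:2]-A).ravel()
r=least_squares(f,[620,-26,0]); print("pan fit",r.x,r.fun.round(1))
th=tc(588,106); print("throat top",onz(T,*th,215).round(1))
s2=lambda x,y:(130+x/2.3,130+(y-360)/2.3)
print("throat side",onz(S,*s2(345,469),215).round(1))
# side corners: front-left,(345,381)=+x+y ; (183,415)=-x+y ; (265,575)=-x-y; (459,521)=+x-y
print("side corners",[onz(S,*s2(*q),239).round(1).tolist() for q in((345,381),(459,521),(267,570),(181,413))])
t1=lambda x,y:(130+x/3.2,190+y/3.2)
for nm,q,z in(("saucer",(141,81.5),6),("handle",(118,72),152),("flange",(124,77),97)): print(nm,onz(T,*t1(*q),z).round(1))
for nm,q,z in(("saucer",(145.5,466),6),("handle",(135,388),152),("flange",(138,417),97)): print(nm,onz(S,*s2(*q),z).round(1))
def tri(a,b):
    e1,d1=ray(T,*a);e2,d2=ray(S,*b); t=np.linalg.lstsq(np.c_[d1,-d2],e2-e1,rcond=None)[0]; p,q=e1+t[0]*d1,e2+t[1]*d2; return ((p+q)/2).round(1),np.linalg.norm(p-q).round(1)
for a,b in(((252,157.2),(270.9,156.3)),((302.6,177.8),(276.8,194.2)),((275.1,186.1),(253.9,178.6)),(th,s2(345,469)),(t1(118,72),s2(135,388)),(t1(141,81.5),s2(145.5,466))): print(tri(a,b))
```

```text
corners [[ 690.8  126.1  239. ]
 [ 696.5 -179.3  239. ]
 [ 455.4 -183.6  239. ]
 [ 447.1  121.5  239. ]]
pan fit [ 6.17430046e+02 -2.79065060e+01  2.11783818e-02] [-1.7  2.6 -0.8 -2.   0.3 -2.7  2.1  2.1]
throat top [621.7 -27.1 215. ]
throat side [622.1 -26.4 215. ]
side corners [[686.3, 118.4, 239.0], [691.1, -183.8, 239.0], [457.6, -182.5, 239.0], [458.3, 123.0, 239.0]]
saucer [453.1 321.1   6. ]
handle [441.3 312.5 152. ]
flange [444.2 319.   97. ]
saucer [454.6 319.7   6. ]
handle [448.  321.7 152. ]
flange [450.  325.2  97. ]
(array([627.6,  52.1, 234. ]), np.float64(1.0))
(array([ 575. , -109.9,  234.1]), np.float64(3.0))
(array([541.7, -27.7, 233.9]), np.float64(1.4))
(array([621.6, -27.1, 215.6]), np.float64(0.3))
(array([442.7, 310.2, 160.1]), np.float64(5.1))
(array([454.1, 321.3,   4.8]), np.float64(1.6))
```

Crop: the disc at top pixel (174,215) is clearly smaller than the other two (about 96 px against 133 px enlarged), and the stomper stands on it. I take the saucer at about (453.5,320.5), the stomper at about (446,319), the throat at about (622,-27), and the cheeses at a (627,54), b (575,-109), c (542,-27). Moving now.

Request:
{"name": "arm_command", "arguments": {
  "commands": "0 0 -16 -0.125 0;0 0 -16 -0.125 0;0 0 -16 -0.125 0;0 0 -16 -0.125 0;0 0 -16 -0.125 0;0 0 -16 -0.125 0;0 0 -16 -0.125 0;0 0 -16 -0.125 0;0 0 -16 -0.125 0;0 0 -6 -0.125 0",
  "newtons": 100
}}

```text
time_s: 2.13
tcp_pos: [189.2, -622.9, 384.5]
tcp_rot: [3.14, 0.004, 1.551]
ft_force: [-0.2, -0.3, 0.8]
gripper_width: 85.6
grip_force: 0.0
```

Request:
{"name": "arm_command", "arguments": {
  "commands": "29 29 0 -0.026 0;29 29 0 0 0;29 29 0 0 0;29 29 0 0 0;29 29 0 0 0;29 29 0 0 0;29 29 0 0 0;29 29 0 0 0;29 29 0 0 0;29 29 0 0 0"
}}

```text
time_s: 2.97
tcp_pos: [480.6, -331.2, 381.6]
tcp_rot: [3.141, 0.001, 1.57]
ft_force: [1.4, -0.8, 0.7]
gripper_width: 85.6
grip_force: 0.0
```

Request:
{"name": "arm_command", "arguments": {
  "commands": "37 9 0 0 0;37 9 0 0 0;37 9 0 0 0;37 9 0 0 0;37 9 0 0 0;37 9 0 0 0;37 9 0 0 0;37 9 0 0 0;37 9 0 0 0"
}}

```text
time_s: 3.72
tcp_pos: [560.7, 1.9, 381.6]
tcp_rot: [3.141, 0.001, 1.57]
ft_force: [0.5, 0.3, -0.2]
gripper_width: 85.4
grip_force: 0.0
```

Request:
{"name": "arm_command", "arguments": {
  "commands": "35 -13 0 0 0;35 -13 0 0 0;35 -13 0 0 0;35 -13 0 0 0;35 -13 0 0 0;35 -13 0 0 0;35 -13 0 0 0;35 -13 0 0 0;35 -13 0 0 0"
}}

```text
time_s: 4.47
tcp_pos: [442.8, 316.6, 381.7]
tcp_rot: [3.14, 0.0, 1.57]
ft_force: [0.9, 0.9, 0.2]
gripper_width: 85.2
grip_force: 0.0
```

Request:
{"name": "arm_command", "arguments": {
  "commands": "0 0 38 0 0.2;0 0 38 0 0.2;0 0 38 0 0.2;0 0 38 0 0.2;0 0 38 0 0.2;0 0 0 0 0.2"
}}

```text
time_s: 4.97
tcp_pos: [438.8, 310.5, 183.4]
tcp_rot: [-3.128, 0.009, 1.571]
ft_force: [-0.5, -2.4, -1.3]
gripper_width: 68.2
grip_force: 0.0
```

Run:
```python
from m import *
T,S=C["top"],C["side"]
print(telemetry.get_obs()["tcp_pos"])
a=cv2.resize(T["img"][190:260,130:210,::-1],None,fx=5,fy=5,interpolation=2)
b=cv2.resize(S["img"][110:190,150:230,::-1],None,fx=5,fy=5,interpolation=2)
w=np.zeros((400,800,3),np.uint8); w[:350,:400]=a; w[:,400:]=b
for p in((446,319,152),(446,319,97)):
    u=(proj(T,p)-[130,190])*5; cv2.circle(w,tuple(int(i) for i in u),3,(0,0,255),1)
    u=(proj(S,p)-[150,110])*5+[400,0]; cv2.circle(w,tuple(int(i) for i in u),3,(0,0,255),1)
cv2.imwrite("pics/grasp1.png",w)
```

```text
[442.93615587 314.68029354 190.70426383]
```

View pics/grasp1.png

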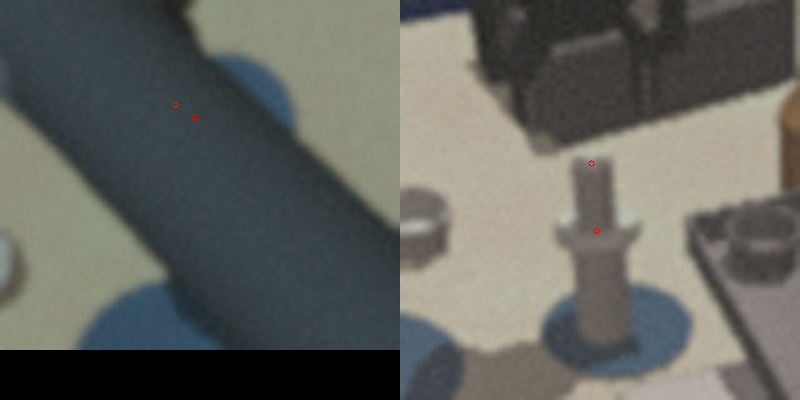

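Side crop: the handle top at (592,165) and the flange at (597,227) match the predicted marks for (446,319). The gripper is above the stomper. Descend and grip.

Request:
{"name": "arm_command", "arguments": {
  "commands": "2 1.5 14 0 0.2;2 1.5 14 0 0.2;0 0 14 0 0.2;0 0 14 0 0.2;0 0 14 0 0.2;0 0 13 0 0.2;0 0 0 0 0.2;0 0 0 0 0.2"
}}

```text
time_s: 5.73
tcp_pos: [445.7, 318.7, 106.9]
tcp_rot: [-3.139, 0.001, 1.571]
ft_force: [0.6, -0.3, 0.8]
gripper_width: 68.3
grip_force: 0.0
```

Request:
{"name": "arm_command", "arguments": {
  "commands": "0 0 0 0 0.4;0 0 0 0 0.5;0 0 0 0 0.55;0 0 0 0 0.6;0 0 0 0 0.65;0 0 0 0 0.7;0 0 0 0 1;0 0 0 0 1;0 0 0 0 1;0 0 0 0 1"
}}

```text
time_s: 6.57
tcp_pos: [446.3, 319.7, 109.1]
tcp_rot: [3.142, -0.0, 1.571]
ft_force: [-2.7, -0.6, 5.6]
gripper_width: 26.2
grip_force: 97.7
```

Request:
{"name": "arm_command", "arguments": {
  "commands": "0 0 -10 0 1;0 0 -20 0 1;0 0 -35 0 1;0 0 -40 0 1;0 0 -40 0 1;0 0 -40 0 1;0 0 -40 0 1;0 0 -35 0 1;0 0 -10 0 1;0 0 0 0 1"
}}

```text
time_s: 7.4
tcp_pos: [447.9, 320.8, 382.3]
tcp_rot: [3.134, -0.004, 1.571]
ft_force: [0.0, -0.6, -1.6]
gripper_width: 25.9
grip_force: 98.4
```

Run:
```python
from m import *
T,S=C["top"],C["side"]
o=telemetry.get_obs(); p=o["tcp_pos"]; print(p,o["tcp_rot"],o["gripper_width"],o["ft_force"])
w=np.zeros((480,800,3),np.uint8)
for i,c in enumerate((T,S)):
    q=proj(c,p-[0,0,40]).astype(int); x0,y0=max(q[0]-40,0),max(q[1]-48,0)
    a=cv2.resize(c["img"][y0:y0+96,x0:x0+80,::-1],None,fx=5,fy=5,interpolation=2)
    for z in(8.8-5,103.1):
        u=(proj(c,p-[0,0,z])-[x0,y0])*5; cv2.circle(a,tuple(int(v) for v in u),3,(0,0,255),1); print(u+[i*400,0])
    w[:a.shape[0],i*400:i*400+a.shape[1]]=a
cv2.imwrite("pics/held1.png",w)
```

```text
[446.20216944 318.5129992  376.86237654] [-3.14039177e+00  1.55116744e-03  1.57064606e+00] 26.015146117135625 [-0.02667465 -0.71668678 -2.21466399]
[183.10069519 227.95857652]
[229.16059671 260.72045883]
[598.56000952 187.49443365]
[609.73336984 330.25603448]
```

View pics/held1.png

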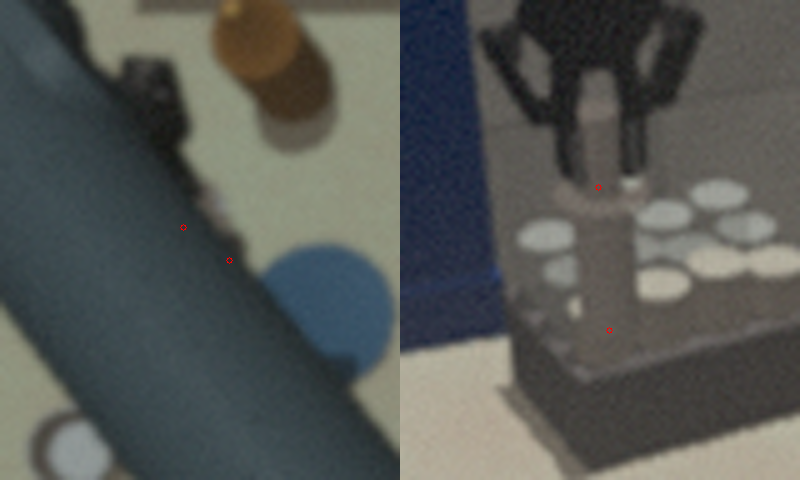

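Request:
{"name": "arm_command", "arguments": {
  "commands": "-20 3 0 0 1;-35 6 0 0 1;-41 6 0 0 1;-41 6 0 0 1;-41 6 0 0 1;-41 6 0 0 1;-41 6 0 0 1;-41 6 0 0 1;-33 5 0 0 1;-11.5 1 0 0 1"
}}

```text
time_s: 8.33
tcp_pos: [495.9, -34.9, 374.0]
tcp_rot: [-3.134, 0.002, 1.56]
ft_force: [0.0, -0.2, -3.1]
gripper_width: 26.0
grip_force: 98.4
```

Request:
{"name": "arm_command", "arguments": {
  "commands": "0 0 10 0 1;0 0 15 0 1;0 0 15 0 1;0 0 10 0 1;0 0 4 0 1;0 0 0 0 1"
}}

```text
time_s: 8.83
tcp_pos: [495.9, -24.9, 321.6]
tcp_rot: [-3.137, -0.001, 1.573]
ft_force: [-0.0, 0.3, -1.8]
gripper_width: 26.0
grip_force: 98.4
```

```bash
cat > look.py <<'E'
import sys
from m import *
T,S=C["top"],C["side"]
o=telemetry.get_obs(); p=o["tcp_pos"]; print(o["time_s"],p.round(1),o["ft_force"].round(1))
for n,box in(("top",(220,130,330,225)),("side",(205,135,335,225))):
    for ce,st in blobs(n,(18,70,50),(35,255,255),box,12): print(n,"cheese",ce.round(1),st[4],onz(C[n],*ce,231 if n=="top" else 229).round(1))
if len(sys.argv)>1:
    w=np.zeros((400,800,3),np.uint8)
    for i,(c,x0,y0) in enumerate(((T,220,130),(S,205,125))):
        a=cv2.resize(c["img"][y0:y0+100,x0:x0+100,::-1],None,fx=4,fy=4,interpolation=2)
        for z in(103.1,):
            u=(proj(c,p-[0,0,z])-[x0,y0])*4; cv2.circle(a,tuple(int(v) for v in u),3,(0,0,255),1)
        w[:,i*400:i*400+400]=a
    cv2.imwrite(f"pics/{sys.argv[1]}.png",w)
E
python3 look.py c1
```

```text
8.9333 [497.5 -25.4 324.1] [ 0.3 -0.3 -1.3]
top cheese [252.  157.3] 113 [628.8  52.1 231. ]
top cheese [304.7 178. ] 62 [ 577.3 -117.2  231. ]
side cheese [270.8 156.3] 111 [630.   58.4 229. ]
side cheese [254.1 178.6] 128 [543.8 -22.4 229. ]
side cheese [276.9 194.3] 150 [ 576.2 -105.2  229. ]
```

View pics/c1.png

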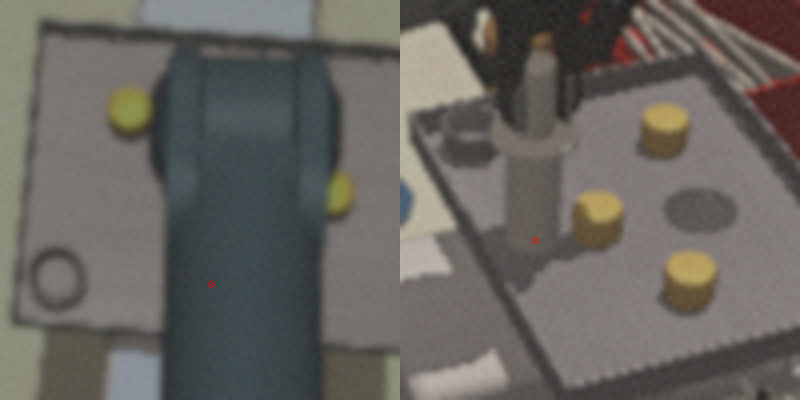

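Side crop: the stomper foot at (533,243) stands close behind cheese c (598,218), in line with the throat (700,210). Sweep halfway, then check.

Request:
{"name": "arm_command", "arguments": {
  "commands": "-1.5 0 1 0 1;0 4 0 0 1;0 6 0 0 1;0 6 0 0 1;0 6 0 0 1;0 6 0 0 1;0 6 0 0 1;0 6 0 0 1;0 4 0 0 1;0 0 0 0 1"
}}

```text
time_s: 9.77
tcp_pos: [542.7, -27.6, 323.1]
tcp_rot: [3.141, -0.001, 1.571]
ft_force: [0.5, -0.8, -1.8]
gripper_width: 26.2
grip_force: 98.5
```

```bash
sed -i 's/else 229)/else 233)/' look.py; python3 look.py
```

```text
9.8667 [541.8 -27.7 323.1] [ 1.   0.5 -1.3]
top cheese [252.  157.2] 109 [629.1  52.2 231. ]
top cheese [306.3 177.7] 29 [ 578.9 -121.9  231. ]
side cheese [270.9 156.3] 110 [627.6  53.3 233. ]
side cheese [266.9 177.1] 135 [577.8 -32.8 233. ]
side cheese [277.1 194.2] 146 [ 574.7 -109.   233. ]
```

Request:
{"name": "arm_command", "arguments": {
  "commands": "0 -8 0 0 1;-5 0 0 0 1;-5 0 0 0 1;0 5 0 0 1;0.7 5 0 0 1;0.7 5 0 0 1;0.7 5 0 0 1;0.8 6 0 0 1;0.8 6 0 0 1;0.8 6 0 0 1"
}}

```text
time_s: 10.7
tcp_pos: [572.5, -32.8, 323.2]
tcp_rot: [3.141, -0.0, 1.571]
ft_force: [-0.1, -0.6, -1.5]
gripper_width: 26.0
grip_force: 98.6
```

Request:
{"name": "arm_command", "arguments": {
  "commands": "0.8 6 0 0 1;0.8 6 0 0 1;0.8 6 0 0 1;0 0 0 0 1"
}}

```text
time_s: 11.03
tcp_pos: [590.9, -30.5, 323.1]
tcp_rot: [3.141, -0.001, 1.571]
ft_force: [-0.7, -0.4, -1.2]
gripper_width: 25.9
grip_force: 98.6
```

```bash
python3 look.py
```

```text
11.1333 [589.7 -30.7 323.1] [-0.5 -0.1 -1.7]
top cheese [252.  157.3] 107 [628.6  52.1 231. ]
side cheese [278.4 182. ] 12 [599.2 -63.5 233. ]
side cheese [276.9 194.1] 148 [ 574.6 -108.5  233. ]
```

Request:
{"name": "arm_command", "arguments": {
  "commands": "0.5 6 0 0 1;1 6 0 0 1;1 6 0 0 1;1 6 0 0 1;0.2 5 0 0 1;0 3 0 0 1;0 0 0 0 1;0 0 0 0 1"
}}

```text
time_s: 11.8
tcp_pos: [621.7, -27.1, 323.1]
tcp_rot: [-3.141, -0.0, 1.571]
ft_force: [1.0, -0.1, -2.1]
gripper_width: 26.5
grip_force: 98.6
```

```bash
python3 look.py t1
```

```text
11.9 [621.4 -27.1 323.2] [ 0.2  0.3 -1.9]
top cheese [252.  157.3] 110 [628.8  52.1 231. ]
side cheese [269.5 156.5] 86 [623.5  54.  233. ]
side cheese [276.8 194.2] 157 [ 574.1 -108.7  233. ]
```

View pics/t1.png

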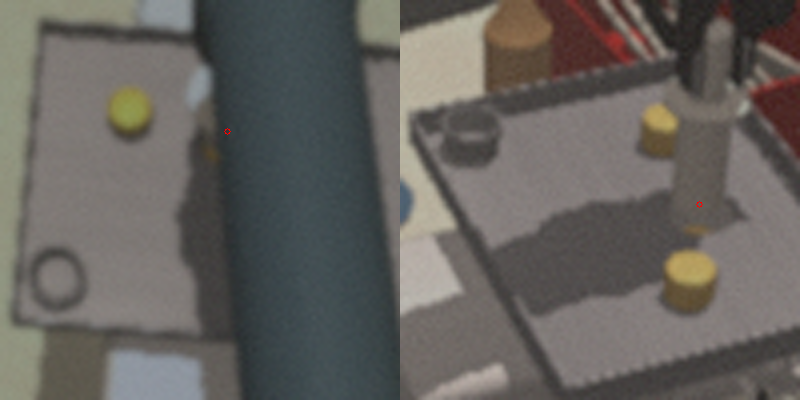

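Side crop: the stomper foot at (700,220) is over the throat, with a sliver of cheese c below it at (695,232), so c is tilted in the mouth. Press gently and watch the force.

Request:
{"name": "arm_command", "arguments": {
  "commands": "0 0 4 0 1;0 0 4 0 1;0 0 4 0 1;0 0 4 0 1;0 0 4 0 1;0 0 0 0 1"
}}

```text
time_s: 12.4
tcp_pos: [620.8, -27.3, 301.7]
tcp_rot: [-3.139, -0.0, 1.571]
ft_force: [-0.3, -0.4, -1.1]
gripper_width: 25.9
grip_force: 98.6
```

Request:
{"name": "arm_command", "arguments": {
  "commands": "0 0 5 0 1;0 0 5 0 1;0 0 5 0 1;0 0 5 0 1;0 0 5 0 1;0 0 5 0 1;0 0 0 0 1"
}}

```text
time_s: 12.98
tcp_pos: [621.9, -27.2, 272.7]
tcp_rot: [3.141, -0.0, 1.571]
ft_force: [1.9, 0.2, 0.2]
gripper_width: 25.9
grip_force: 98.5
```

Request:
{"name": "arm_command", "arguments": {
  "commands": "0 0 5 0 1;0 0 5 0 1;0 0 5 0 1;0 0 5 0 1;0 0 5 0 1;0 0 0 0 1"
}}

```text
time_s: 13.48
tcp_pos: [621.4, -27.9, 246.7]
tcp_rot: [-3.141, 0.001, 1.57]
ft_force: [2.8, -2.0, -2.9]
gripper_width: 26.2
grip_force: 98.2
```

Request:
{"name": "arm_command", "arguments": {
  "commands": "0 0 3 0 1;0 0 3 0 1;0 0 2 0 1;0 0 2 0 1;0 0 0 0 1"
}}

```text
time_s: 13.9
tcp_pos: [621.2, -27.4, 237.4]
tcp_rot: [-3.141, 0.0, 1.571]
ft_force: [0.7, -1.8, -1.5]
gripper_width: 26.3
grip_force: 98.3
```

Request:
{"name": "arm_command", "arguments": {
  "commands": "0 0 2 0 1;0 0 2 0 1;0 0 1 0 1;0 0 0 0 1"
}}

```text
time_s: 14.23
tcp_pos: [621.5, -27.0, 234.0]
tcp_rot: [-3.141, 0.0, 1.571]
ft_force: [-1.4, -2.2, 3.5]
gripper_width: 26.1
grip_force: 99.1
```

Force arose at 84 mm depth, so round c lies flat on the screw. Withdraw and go behind cheese a.

Request:
{"name": "arm_command", "arguments": {
  "commands": "0 0 -10 0 1;0 0 -20 0 1;0 0 -28 0 1;0 0 -30 0 1;0 0 -25 0 1;0 0 -15 0 1;24 2 0 0 1;34 3 0 0 1;36 3 0 0 1;30 2 0 0 1"
}}

```text
time_s: 15.07
tcp_pos: [630.6, 100.7, 361.1]
tcp_rot: [-3.14, -0.003, 1.573]
ft_force: [-0.6, 0.8, -2.2]
gripper_width: 25.9
grip_force: 103.9
```

Request:
{"name": "arm_command", "arguments": {
  "commands": "0 0 0 0 1;0 0 8 0 1;0 0 10 0 1;0 0 10 0 1;0 0 8 0 1;0 0 2 0 1;0 0 0 0 1"
}}

```text
time_s: 15.65
tcp_pos: [630.9, 95.2, 321.2]
tcp_rot: [-3.138, 0.001, 1.569]
ft_force: [0.1, 0.7, -0.6]
gripper_width: 26.0
grip_force: 103.9
```

```bash
python3 look.py t2
```

```text
15.75 [631.7  96.2 323.2] [ 0.5  0.6 -1.1]
top cheese [276.2 168.4] 34 [600.  -26.4 231. ]
top cheese [302.5 177.9] 112 [ 577.1 -110.3  231. ]
side cheese [270.7 156.4] 116 [626.9  53.2 233. ]
side cheese [276.9 194.2] 148 [ 574.3 -109.   233. ]
```

View pics/t2.png

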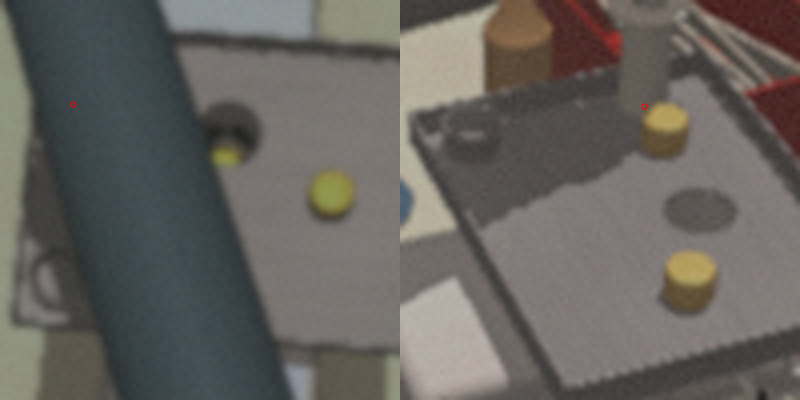

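Top crop: yellow at (228,155) is round c, deep in the throat and shifted by parallax. The stomper stands behind cheese a. Sweep a halfway.

Request:
{"name": "arm_command", "arguments": {
  "commands": "0 -1.5 0 0 1;-4 -0.3 0 0 1;-5 -0.3 0 0 1;-5 -0.4 0 0 1;-5 -0.3 0 0 1;-5 -0.4 0 0 1;-5 -0.3 0 0 1;-4 -0.3 0 0 1;0 0 0 0 1"
}}

```text
time_s: 16.5
tcp_pos: [627.9, 62.0, 323.2]
tcp_rot: [-3.142, 0.001, 1.569]
ft_force: [1.2, -0.2, -2.4]
gripper_width: 25.9
grip_force: 103.9
```

```bash
python3 look.py
```

```text
16.6 [627.8  63.2 323.1] [-0.5  0.5 -1.9]
top cheese [302.5 177.9] 111 [ 577.  -110.2  231. ]
side cheese [273.6 160.7] 120 [626.3  30.7 233. ]
side cheese [276.8 194.2] 151 [ 574.2 -108.8  233. ]
```

Request:
{"name": "arm_command", "arguments": {
  "commands": "4 1.5 0 0 1;-6 0 0 0 1;-5 -0.4 0 0 1;-6 -0.5 0 0 1;-6 -0.5 0 0 1;-6 -0.5 0 0 1;-6 -0.5 0 0 1;-6 -0.5 0 0 1;-6 -0.5 0 0 1;0 0 0 0 1"
}}

```text
time_s: 17.43
tcp_pos: [625.9, 17.9, 323.2]
tcp_rot: [-3.141, 0.002, 1.568]
ft_force: [-0.8, -0.4, -0.2]
gripper_width: 26.0
grip_force: 103.9
```

```bash
python3 look.py
```

```text
17.5333 [625.8  20.  323.1] [-0.  -0.1 -1.1]
top cheese [303.5 177.5] 91 [ 578.7 -113.1  231. ]
side cheese [277.  194.3] 146 [ 574.5 -109.3  233. ]
```

Request:
{"name": "arm_command", "arguments": {
  "commands": "-6 -0.6 0 0 1;-7 -0.6 0 0 1;-7 -0.6 0 0 1;-7 -0.6 0 0 1;-7 -0.6 0 0 1;-6 -0.6 0 0 1;-5 -0.5 0 0 1;0 0 0 0 1;0 0 0 0 1"
}}

```text
time_s: 18.28
tcp_pos: [621.8, -24.6, 323.3]
tcp_rot: [-3.142, -0.0, 1.57]
ft_force: [0.8, -0.3, -1.3]
gripper_width: 26.1
grip_force: 103.9
```

Request:
{"name": "arm_command", "arguments": {
  "commands": "-2 0 3 0 1;0 0 5 0 1;0 0 5 0 1;0 0 5 0 1;0 0 5 0 1;0 0 0 0 1"
}}

```text
time_s: 18.78
tcp_pos: [620.8, -26.0, 298.3]
tcp_rot: [-3.138, -0.0, 1.571]
ft_force: [-0.2, 0.2, -1.7]
gripper_width: 26.0
grip_force: 103.9
```

Request:
{"name": "arm_command", "arguments": {
  "commands": "0 0 4 0 1;0 0 4 0 1;0 0 4 0 1;0 0 4 0 1;0 0 0 0 1"
}}

```text
time_s: 19.2
tcp_pos: [622.6, -26.7, 284.7]
tcp_rot: [3.139, 0.001, 1.57]
ft_force: [0.5, -0.8, 1.4]
gripper_width: 26.4
grip_force: 104.1
```

Request:
{"name": "arm_command", "arguments": {
  "commands": "0 0 3 0 1;0 0 3 0 1;0 0 3 0 1;0 0 3 0 1;0 0 0 0 1"
}}

```text
time_s: 19.62
tcp_pos: [622.6, -27.2, 273.8]
tcp_rot: [3.139, 0.002, 1.57]
ft_force: [-0.3, -1.7, 7.8]
gripper_width: 26.0
grip_force: 105.2
```

Request:
{"name": "arm_command", "arguments": {
  "commands": "0 0 3 0 1;0 0 2 0 1;0 0 2 0 1;0 0 0 0 1"
}}

```text
time_s: 19.95
tcp_pos: [625.7, -26.6, 273.0]
tcp_rot: [3.13, 0.002, 1.57]
ft_force: [-2.0, -2.7, 22.3]
gripper_width: 25.5
grip_force: 106.7
```

Request:
{"name": "arm_command", "arguments": {
  "commands": "0 0 3 0 1;0 0 3 0 1;0 -4 0 0 1;0 0 0 0 1"
}}

```text
time_s: 20.28
tcp_pos: [625.5, -27.3, 272.5]
tcp_rot: [3.119, 0.004, 1.569]
ft_force: [-2.5, -3.6, 34.3]
gripper_width: 25.8
grip_force: 107.1
```

Request:
{"name": "arm_command", "arguments": {
  "commands": "0 4 -10 0 1;0 0 -20 0 1;0 0 -25 0 1;0 0 -25 0 1;0 0 -10 0 1;24 0 0 0 1;35 0 0 0 1;36 0 0 0 1;27 0 0 0 1;0 0 0 0 1"
}}

```text
time_s: 21.12
tcp_pos: [618.2, 107.2, 347.1]
tcp_rot: [-3.136, -0.008, 1.585]
ft_force: [-1.0, 2.5, -1.6]
gripper_width: 26.0
grip_force: 104.3
```

```bash
python3 look.py
python3 - <<'E'
from m import *
w=np.zeros((320,700,3),np.uint8)
for i,(c,x0,y0) in enumerate(((C["top"],262,148),(C["side"],262,160))):
    w[:,i*350:i*350+320]=np.clip(cv2.resize(c["img"][y0:y0+32,x0:x0+32,::-1],(320,320),interpolation=2)*1.6,0,255)
    for z in(103+28+14,103+56+14,103+56,180,215):
        u=(proj(c,(621.5,-27,z))-[x0,y0])*10; print(i,z,u.round())
cv2.imwrite("pics/th2.png",w)
E
```

```text
21.2167 [619.9  99.  346.9] [ 0.1 -0.9 -1.5]
top cheese [275.7 166.1] 92 [607.2 -24.2 231. ]
top cheese [302.5 177.9] 111 [ 577.1 -110.3  231. ]
side cheese [277.  194.2] 148 [ 574.6 -109.1  233. ]
0 145 [138. 210.]
0 173 [142. 187.]
0 159 [140. 199.]
0 180 [143. 182.]
0 215 [147. 152.]
1 145 [163. 361.]
1 173 [169. 288.]
1 159 [166. 325.]
1 180 [171. 270.]
1 215 [179. 176.]
```

View pics/th2.png

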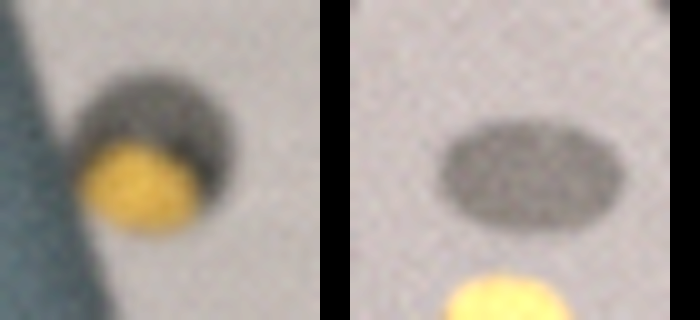

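Top crop: round a is in the throat at (140,185), centred near its expected place but high. It is probably tilted or caught by the flaps. I'll go back and press with a small lateral jiggle.

Request:
{"name": "arm_command", "arguments": {
  "commands": "-24 1 0 0 1;-35 0 0 0 1;-36 0 0 0 1;-27 0 0 0 1;-4 0 0 0 1;0 0 0 0 1;0 0 5 0 1"
}}

```text
time_s: 21.9
tcp_pos: [623.1, -31.5, 344.6]
tcp_rot: [3.141, -0.001, 1.567]
ft_force: [0.5, 0.9, -1.5]
gripper_width: 26.3
grip_force: 104.3
```

Request:
{"name": "arm_command", "arguments": {
  "commands": "0 0 10 0 1;0 0 12 0 1;0 0 12 0 1;0 0 12 0 1;0 0 10 0 1;0 0 6 0 1;0 0 0 0 1"
}}

```text
time_s: 22.48
tcp_pos: [621.4, -30.0, 279.6]
tcp_rot: [-3.137, -0.0, 1.571]
ft_force: [-0.2, -0.2, -1.3]
gripper_width: 25.8
grip_force: 104.3
```

Request:
{"name": "arm_command", "arguments": {
  "commands": "0 0 3 0 1;0 -5 1 0 1;5 0 1 0 1;0 5 1 0 1;0 5 1 0 1;-5 0 1 0 1;-5 0 1 0 1;0 -5 1 0 1;5 0 0 0 1;0 0 0 0 1"
}}

```text
time_s: 23.32
tcp_pos: [623.1, -29.7, 272.6]
tcp_rot: [3.14, 0.0, 1.571]
ft_force: [0.5, 0.9, -0.5]
gripper_width: 25.6
grip_force: 104.1
```

Request:
{"name": "arm_command", "arguments": {
  "commands": "2 0 2 0 1;0 0 2 0 1;0 0 2 0 1;0 0 2 0 1;0 0 0 0 1"
}}

```text
time_s: 23.73
tcp_pos: [624.0, -30.1, 266.4]
tcp_rot: [3.138, 0.003, 1.569]
ft_force: [-0.2, -3.2, 6.4]
gripper_width: 25.6
grip_force: 104.9
```

Request:
{"name": "arm_command", "arguments": {
  "commands": "0 0 2 0 1;0 -4 1 0 1;4 0 1 0 1;0 4 1 0 1;-4 0 1 0 1;0 0 0 0 1;0 0 0 0 1"
}}

```text
time_s: 24.32
tcp_pos: [627.1, -31.4, 265.2]
tcp_rot: [3.13, 0.005, 1.568]
ft_force: [-2.5, -4.7, 17.8]
gripper_width: 25.7
grip_force: 106.0
```

Request:
{"name": "arm_command", "arguments": {
  "commands": "2 -3 0 0 1;2 -3 1 0 1;0 0 2 0 1;0 0 2 0 1;0 0 0 0 1;0 0 0 0 1"
}}

```text
time_s: 24.82
tcp_pos: [625.0, -29.4, 265.1]
tcp_rot: [3.119, 0.009, 1.567]
ft_force: [-0.2, -6.6, 26.8]
gripper_width: 26.0
grip_force: 107.0
```

Request:
{"name": "arm_command", "arguments": {
  "commands": "0 0 3 0 1;0 -3 3 0 1;3 0 2 0 1;0 3 0 0 1;-3 0 0 0 1;0 -4 0 0 1;0 0 0 0 1;0 0 0 0 1"
}}

```text
time_s: 25.48
tcp_pos: [624.9, -22.7, 263.1]
tcp_rot: [3.108, 0.001, 1.571]
ft_force: [-0.8, -1.0, 40.6]
gripper_width: 26.3
grip_force: 106.7
```

Request:
{"name": "arm_command", "arguments": {
  "commands": "0 0 -10 0 1;0 0 -20 0 1;0 0 -28 0 1;0 0 -30 0 1;0 0 -22 0 1;-20 -10 0 0 1;-32 -18 0 0 1;-32 -18 0 0 1;-25 -15 0 0 1;-14 -7 0 0 1"
}}

```text
time_s: 26.32
tcp_pos: [542.1, -151.1, 353.8]
tcp_rot: [-3.139, 0.0, 1.565]
ft_force: [0.3, -2.1, -2.0]
gripper_width: 26.4
grip_force: 102.8
```

Request:
{"name": "arm_command", "arguments": {
  "commands": "0 0 0 0 1;0 0 0 0 1"
}}

```text
time_s: 26.48
tcp_pos: [544.2, -147.2, 354.2]
tcp_rot: [-3.141, -0.002, 1.569]
ft_force: [-0.0, 1.1, -1.3]
gripper_width: 25.9
grip_force: 102.8
```

```bash
python3 look.py t3
```

```text
26.5833 [ 545.3 -144.4  354.7] [-0.3  0.3 -1.9]
top cheese [276.1 165.9] 90 [607.7 -25.4 231. ]
top cheese [302.2 177.9] 106 [ 576.8 -109.4  231. ]
side cheese [281.8 193.7] 21 [ 587.3 -111.4  233. ]
```

View pics/t3.png

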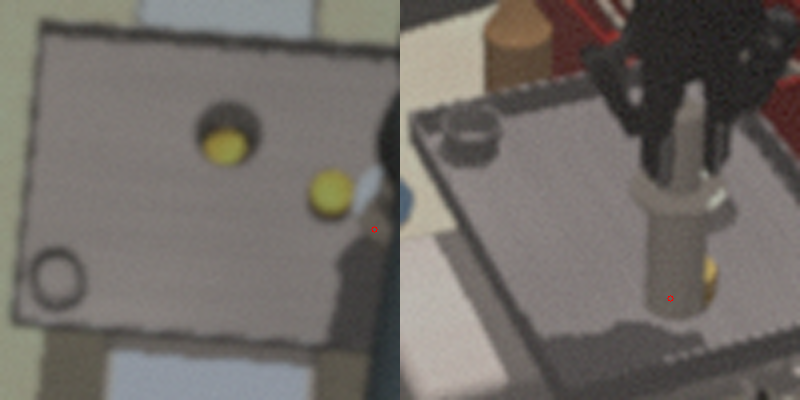

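Side crop: the stomper hangs upright over the spot behind b (only a sliver at (710,280) shows). Top crop: a round shows in the throat at (225,148), and b is at (331,193). I've used my ten views, so from here I check numerically how high round a sits.

```bash
cat > th.py <<'E'
from m import *
T=C["top"]; im=T["img"].astype(int); x0,y0=264,150
sub=im[y0:y0+24,x0:x0+26]; sat=(sub[...,0]+sub[...,1])/2-sub[...,2]
print("yellow R+G/2-B"); print('\n'.join(f"{y0+i}: "+' '.join(f"{int(v):3d}" for v in r) for i,r in enumerate(sat)))
print("bright");print('\n'.join(f"{y0+i}: "+' '.join(f"{int(v):3d}" for v in r) for i,r in enumerate(sub.mean(2))))
for z in(159,173,187):
    for dx in(18,0,-18): print(z,dx,proj(T,(621.5+dx,-27,z)).round(1))
for dx in(26,0,-26): print("mouth",dx,proj(T,(621.5+dx,-27,215)).round(1))
E
python3 th.py
```

```text
yellow R+G/2-B
150:   4   6   4   6   5   7   4   6   7   6   6   6   5   3   5   5   5   5   4   4   5   5   5   4   6   4
151:   6   5   5   6   5   8   5   5   5   6   6   7   6   3   7   5   4   4   5   6   5   5   6   6   7   5
152:   5   5   6   5   6   5   3   5   6   6   6   5   5   6   6   3   5   6   5   4   4   5   5   3   6   6
153:   6   6   3   7   5   7   7   6   4   6   6   4   5   6   6   6   6   6   4   6   6   5   5   6   6   4
154:   5   6   6   4   6   5   5   6   6   4   6   6   4   5   4   7   4   7   6   5   5   6   5   4   6   6
155:   5   5   6   7   6   6   7   5   5   4   5   4   4   4   4   4   5   5   5   5   5   6   6   4   5   6
156:   7   5   6   5   5   5   6   5   5   5   5   4   4   6   6   3   4   6   3   4   6   5   3   7   5   6
157:   6   8   7   5   4   4   5   3   4   3   6   5   5   6   7   6   5   5   6   4   5   6   6   4   6   5
158:   6   7   4   5   7   5   4   6   7   5   6   5   4   4   4   4   3   6   5   3   4   4   6   7   5   5
159:   6   5   5   5   5   5   5   3   9   7   5   4   5   3   7   7   4   7   6   4   5   5   4   3   5
[... 3711 characters left out ...]
17 119
170: 121 119 120 120 121 119 118 113 112 110 111 111 113 109 102  92  86  91 104 112 116 115 116 118 117 119
171: 118 120 118 122 120 119 117 117 115 114 111 107 107 105 103 100  99 105 111 113 116 116 114 115 116 116
172: 119 117 116 118 118 115 118 117 116 117 113 112 112 111 110 110 114 115 115 117 116 116 116 113 115 117
173: 119 121 119 119 118 119 118 119 119 115 115 117 116 114 117 119 118 117 117 116 115 117 114 115 115 118
159 18 [276.5 162.7]
159 0 [276.  167.9]
159 -18 [275.5 173.1]
173 18 [276.6 161.5]
173 0 [276.2 166.7]
173 -18 [275.7 172.1]
187 18 [276.8 160.3]
187 0 [276.4 165.6]
187 -18 [275.9 170.9]
mouth 26 [277.4 155.3]
mouth 0 [276.7 163.2]
mouth -26 [276.  171.1]
```

Contact depth (55 mm at 40 N) and the far edge of the yellow (v about 162.3, against 162.7 predicted for a top at 56 mm) suggest round a is down. Next: align behind b, touching the pan to calibrate the foot height.

Request:
{"name": "arm_command", "arguments": {
  "commands": "-3 4 0 0 1;-1.5 3.5 8 0 1;0 0 10 0 1;0 0 10 0 1;0 0 4 0 1;0 0 2 0 1;0 0 1 0 1;0 0 0 0 1"
}}

```text
time_s: 27.35
tcp_pos: [552.2, -151.6, 320.0]
tcp_rot: [-3.141, -0.0, 1.571]
ft_force: [0.3, 0.0, -1.8]
gripper_width: 26.1
grip_force: 102.8
```

Request:
{"name": "arm_command", "arguments": {
  "commands": "0 0 1 0 1;0 0 1 0 1;0 0 1 0 1;0 0 0 0 1"
}}

```text
time_s: 27.68
tcp_pos: [552.7, -151.7, 318.6]
tcp_rot: [3.14, 0.001, 1.571]
ft_force: [-1.4, -0.2, 2.7]
gripper_width: 25.8
grip_force: 103.5
```

Request:
{"name": "arm_command", "arguments": {
  "commands": "0 -1 -5 0 1;4.5 2.5 0 0 1;4.5 2.5 0 0 1;4.5 2.5 0 0 1;4.5 2.5 0 0 1;4.5 2.5 0 0 1;4.5 2.5 0 0 1;4.5 2.5 0 0 1;0 0 0 0 1;0 0 0 0 1"
}}

```text
time_s: 28.52
tcp_pos: [569.0, -119.2, 322.2]
tcp_rot: [3.142, -0.001, 1.572]
ft_force: [-0.9, -0.3, -1.7]
gripper_width: 26.0
grip_force: 103.4
```

```bash
python3 look.py
python3 - <<'E'
from m import *
for n in C:
    for q in["cheese_b_mid"]:
        for b in cams.boxes_of(n,q)[:4]: print(n,np.round(b["extent"],1),round(b["conf"],2))
E
```

```text
28.6167 [ 568.7 -120.3  322.2] [ 0.6  0.  -1.3]
top cheese [275.9 165.9] 92 [607.6 -25.  231. ]
top cheese [294.3 174. ] 73 [587.  -84.2 231. ]
top [290.5 173.3   9.6   9.2] 0.6
top [224.3 132.   80.  115. ] 0.46
```

Run:
```python
from m import *
for ce,st in blobs("top",(18,70,50),(35,255,255),(283,130,330,225),12): print(ce,st,onz(C["top"],st[0]+5.6,st[1]+5.8,231))
m=cv2.inRange(cv2.cvtColor(C["top"]["img"],cv2.COLOR_RGB2HSV),(18,70,50),(35,255,255))[164:184,284:304]
print('\n'.join(''.join('#' if v else '.' for v in r) for r in m))
```

```text
[294.55696203 173.88607595] [291 168   8  13  79] [588.38174036 -91.08304023 231.        ]
....................
....................
....................
....................
...........###......
.........######.....
........#######.....
.......#######......
.......#######......
.......#######......
.......#######......
.......#######......
.......#######......
........######......
........#######.....
.........######.....
...........##.......
....................
....................
....................
```

Request:
{"name": "arm_command", "arguments": {
  "commands": "-4 -0.5 0 0 1;4.6 2.5 0 0 1;4.6 2.5 0 0 1;4.6 2.5 0 0 1;4.6 2.5 0 0 1;4.6 2.5 0 0 1;4.6 2.5 0 0 1;4.6 2.5 0 0 1;0 0 0 0 1;0 0 0 0 1"
}}

```text
time_s: 29.75
tcp_pos: [586.0, -91.0, 322.2]
tcp_rot: [3.142, -0.0, 1.572]
ft_force: [-0.4, -1.3, -1.5]
gripper_width: 26.1
grip_force: 103.3
```

```bash
python3 look.py;python3 - <<'E'
from m import *
m=cv2.inRange(cv2.cvtColor(C["top"]["img"],cv2.COLOR_RGB2HSV),(18,70,50),(35,255,255))[150:184,264:304]
print('\n'.join(''.join('#' if v else '.' for v in r) for r in m))
E
```

```text
29.85 [585.8 -92.1 322.2] [ 0.  -0.4 -1.3]
top cheese [280.2 167.1] 168 [605.2 -38.7 231. ]
........................................
........................................
........................................
........................................
........................................
........................................
........................................
........................................
........................................
........................................
........................................
........................................
.........#######........................
.......###########..#####...............
.......##################...............
.......##################...............
......###################...............
.......##################...............
.......##################...............
........#################...............
.........#######..#######...............
..................########..............
...................#######..............
....................######..............
.....................####...............
........................................
........................................
........................................
........................................
........................................
........................................
........................................
........................................
........................................
```

Request:
{"name": "arm_command", "arguments": {
  "commands": "5.4 3 0 0 1;5.4 3 0 0 1;5.4 3 0 0 1;5.4 3 0 0 1;5.4 3 0 0 1;5.4 3 0 0 1;0 0 0 0 1;0 0 0 0 1"
}}

```text
time_s: 30.62
tcp_pos: [604.0, -58.5, 322.2]
tcp_rot: [-3.142, -0.0, 1.573]
ft_force: [-0.1, -0.5, -1.7]
gripper_width: 25.9
grip_force: 103.3
```

```bash
python3 look.py;python3 - <<'E'
from m import *
m=cv2.inRange(cv2.cvtColor(C["top"]["img"],cv2.COLOR_RGB2HSV),(18,70,50),(35,255,255))[150:184,264:304]
print('\n'.join(''.join('#' if v else '.' for v in r) for r in m[8:28]))
E
```

```text
30.7167 [603.7 -59.8 322.2] [ 0.3 -0.3 -1.6]
top cheese [274.6 164.8] 101 [611.  -20.6 231. ]
........................................
........#####...........................
.......#######..........................
......########..........................
......########..........................
.....##########.........................
.....##########.........................
......##########........................
......##########........................
.......##########.......................
.......###########......................
.........#########......................
...........######.......................
........................................
........................................
........................................
........................................
........................................
........................................
........................................
```

Request:
{"name": "arm_command", "arguments": {
  "commands": "5.4 3 0 0 1;5.4 3 0 0 1;5.4 3 0 0 1;5.4 3 0 0 1;5.4 3 0 0 1;5.4 3 0 0 1;0 0 0 0 1;0 0 0 0 1"
}}

```text
time_s: 31.48
tcp_pos: [621.9, -26.2, 322.2]
tcp_rot: [-3.141, -0.0, 1.572]
ft_force: [0.8, 0.7, -1.1]
gripper_width: 25.7
grip_force: 103.3
```

Request:
{"name": "arm_command", "arguments": {
  "commands": "0 0 3 0 1;0 0 3 0 1;0 0 3 0 1;0 0 3 0 1;0 0 0 0 1"
}}

```text
time_s: 31.9
tcp_pos: [621.1, -27.6, 309.0]
tcp_rot: [-3.14, 0.0, 1.57]
ft_force: [0.6, -0.0, -2.3]
gripper_width: 26.2
grip_force: 103.3
```

Request:
{"name": "arm_command", "arguments": {
  "commands": "0 0 3 0 1;0 0 3 0 1;0 0 3 0 1;0 0 0 0 1"
}}

```text
time_s: 32.23
tcp_pos: [622.8, -26.6, 303.3]
tcp_rot: [3.138, -0.0, 1.571]
ft_force: [-1.3, -1.1, 4.3]
gripper_width: 25.9
grip_force: 104.1
```

Request:
{"name": "arm_command", "arguments": {
  "commands": "0 -4 2 0 1;4 0 0 0 1;0 4 1 0 1;0 4 0 0 1;-4 0 1 0 1;-4 0 0 0 1;0 -4 1 0 1;4 0 0 0 1;0 0 0 0 1"
}}

```text
time_s: 32.98
tcp_pos: [623.9, -25.7, 302.2]
tcp_rot: [3.134, 0.0, 1.572]
ft_force: [-3.7, -0.3, 13.2]
gripper_width: 25.7
grip_force: 104.4
```

Request:
{"name": "arm_command", "arguments": {
  "commands": "0 0 3 0 1;0 0 3 0 1;0 0 2 0 1;0 0 0 0 1;0 0 0 0 1"
}}

```text
time_s: 33.4
tcp_pos: [625.6, -25.1, 300.4]
tcp_rot: [3.128, -0.0, 1.571]
ft_force: [-7.1, 0.6, 29.5]
gripper_width: 25.7
grip_force: 107.1
```

Request:
{"name": "arm_command", "arguments": {
  "commands": "0 0 -12 0 1;0 0 -6 0 1;-4 -2 0 0 1;0 0 4 0 1;0 0 4 0 1;0 0 4 0 1;0 0 4 0 1;0 0 2 0 1;0 0 0 0 1"
}}

```text
time_s: 34.15
tcp_pos: [620.7, -29.7, 289.9]
tcp_rot: [3.139, -0.002, 1.571]
ft_force: [0.8, 3.0, 9.7]
gripper_width: 25.9
grip_force: 104.7
```

Depth is now 28.6 mm, the height of three flat rounds. Recentre and press firmly.

Request:
{"name": "arm_command", "arguments": {
  "commands": "2 0 2 0 1;1 0 3 0 1;0 -1 3 0 1;0 0 3 0 1;0 0 2 0 1;0 0 0 0 1;0 0 0 0 1;0 0 0 0 1"
}}

```text
time_s: 34.82
tcp_pos: [622.8, -27.0, 289.2]
tcp_rot: [3.129, 0.002, 1.57]
ft_force: [-8.7, 0.5, 42.1]
gripper_width: 26.1
grip_force: 109.0
```

Request:
{"name": "arm_command", "arguments": {
  "commands": "0 0 -8 0 1;0 0 -12 0 1;0 0 -25 0 1;0 0 -30 0 1;0 0 -25 0 1;0 0 -5 0 1;0 0 0 0 1"
}}

```text
time_s: 35.4
tcp_pos: [618.8, -29.4, 380.0]
tcp_rot: [-3.141, 0.002, 1.57]
ft_force: [0.3, 0.7, -1.5]
gripper_width: 26.3
grip_force: 102.9
```

Request:
{"name": "arm_command", "arguments": {
  "commands": "17 -8 0 0 1;34 -17 0 0 1;37 -18 0 0 1;37 -18 0 0 1;37 -18 0 0 1;37 -18 0 0 1;37 -18 0 0 1;37 -18 0 0 1;34 -17 0 0 1;25 -12 0 0 1"
}}

```text
time_s: 36.23
tcp_pos: [451.8, 306.6, 376.8]
tcp_rot: [-3.136, 0.002, 1.576]
ft_force: [-0.7, 0.8, -2.0]
gripper_width: 26.3
grip_force: 102.9
```

Request:
{"name": "arm_command", "arguments": {
  "commands": "15 -8 0 0 1;0 0 0 0 1;0 0 0 0 1"
}}

```text
time_s: 36.48
tcp_pos: [446.3, 318.9, 377.2]
tcp_rot: [-3.137, 0.004, 1.575]
ft_force: [-0.1, 0.1, -1.9]
gripper_width: 25.8
grip_force: 102.9
```

```bash
python3 look.py; python3 th.py | sed -n 12,23p
```

```text
36.5833 [448.9 316.6 378. ] [ 0.5  0.3 -2. ]
top cheese [275.7 164.9] 125 [610.8 -23.9 231. ]
side cheese [278.9 181.6] 27 [601.1 -62.5 233. ]
160:   6   5   6   4   7   6  11  21  32  41  46  50  46  34  24  12   7   5   6   5   5   7   6   7   8   5
161:   7   5   7   6   4   8  23  47  54  60  63  64  61  55  45  29  14   4   4   3   4   6   3   7   5   6
162:   6   5   7   5   9  15  37  59  66  69  68  69  69  66  60  46  23  10   6   5   4   3   2   5   4   5
163:   6   6   6   6   8  22  52  65  68  68  69  68  66  68  65  56  36  18   7   5   3   4   5   6   4   7
164:   6   6   6   6  10  27  55  67  70  67  68  66  69  71  68  63  49  35  18   6   5   6   5   5   5   5
165:   5   4   7   6  10  27  56  66  68  68  65  66  66  67  70  65  56  46  35  14   4   5   5   5   5   7
166:   5   5   7   8   9  23  45  63  69  68  64  65  65  66  66  61  60  57  46  21   6   5   6   5   6   6
167:   5   7   6   5   7  15  37  54  65  66  63  62  63  64  60  53  58  61  51  24   8   5   5   5   6   6
168:   3   7   6   5   6   9  21  41  55  59  62  60  60  59  53  51  55  56  43  19   9   6   6   5   7   6
169:   5   7   5   5   6   5  12  19  31  45  50  51  51  45  42  46  51  47  29  14   5   7   6   6   5   4
170:   6   6   7   5   5   6   6   9  15  21  28  28  29  27  30  35  35  27  17   6   6   6   5   6   6   7
171:   6   6   4   6   3   6   6   5   9   8   8  11  14  15  19  17  15  12   7   4   5   5   7   4   6   6
```

Pressed solid at 29 mm depth, yet the throat's yellow outline in the top view is 41 mm wide. I'll fit the rounds' pose before letting go of the stomper.

```bash
cat > fit.py <<'E'
from m import *
from scipy.optimize import differential_evolution as DE
from scipy.spatial import ConvexHull
W={"top":(262,150,26,26,(621.7,-27.1)),"side":(262,164,34,26,(621.7,-26.5))}; K=4
obs={}
for n,(x0,y0,w,h,_) in W.items():
    s=C[n]["img"][y0:y0+h,x0:x0+w].astype(float); y=(s[...,0]+s[...,1])/2-s[...,2]
    obs[n]=np.clip((y-8)/(58-8 if n=="top" else max(30,np.percentile(y,99))-8),0,1); 
    if n=="side": print('\n'.join(f"{y0+i}: "+' '.join(f"{int(v):2d}" for v in r) for i,r in enumerate(y[8:24],8)))
t=np.linspace(0,2*np.pi,40)
prof=[(12,14)]+[(12+6*np.cos(a),8+6*np.sin(a)) for a in(1.05,.5,0)]; prof+=[(r,-z) for r,z in prof]
cyl=np.array([[r*np.cos(a),r*np.sin(a),z] for r,z in prof for a in t])
def mask(n,poses):
    x0,y0,w,h,c=W[n]; cam=C[n]; Rm=rot(cam["orientation"]); Km=np.array(cam["K"]); m=np.zeros((h*K,w*K),np.uint8)
    P=lambda X:(lambda q:((q[:,:2]/q[:,2:]-[x0,y0]+.5)*K))( (X-cam["eye"])@Rm@Km.T)
    mouth=np.zeros_like(m); cv2.fillPoly(mouth,[P(np.c_[c[0]+26*np.cos(t),c[1]+26*np.sin(t),0*t+215]).astype(np.int32)],1)
    for p,r in poses:
        X=cyl@R.from_rotvec([r[0],r[1],0]).as_matrix().T+p; cv2.fillPoly(m,[cv2.convexHull(P(X).astype(np.int32))],1)
    return cv2.GaussianBlur(cv2.resize((m*mouth).astype(np.float32),(w,h),interpolation=cv2.INTER_AREA),(0,0),.8)
def cost(p,tilt=True):
    bp=((p[0],p[1],p[2]),p[3:5]); ap=((p[5],p[6],145),(0,0))
    return sum(((mask(n,[bp,ap])-obs[n])**2).sum() for n in W)
b=[(608,636),(-41,-13),(165,200)]
for nm,tl in(("flat",.01),("tilt",1.6)):
    r=DE(cost,b+[(-tl,tl)]*2+[(612,632),(-37,-17)],maxiter=60,popsize=12,seed=1,polish=False); print(nm,r.fun.round(2),r.x.round(2))
    if nm=="flat":
        r=DE(lambda q:cost([q[0],q[1],173,0,0,q[2],q[3]]),b[:2]+[(612,632),(-37,-17)],maxiter=60,seed=1,polish=False); print("flat z=173",r.fun.round(2),r.x.round(2))
E
time timeout 500 python3 fit.py
```

```text
172:  4  5  4  3  3  4  4  4  4  5  7  2  4  3  4  3  3  2  4  5  5  2  3  5  4  2  6  5  4  6  5  6  5  5
173:  4  3  6  4  4  6  6  4  5  3  4  5  5  5  5  4  4  4  5  4  4  4  5  3  6  6  4  5  5  3  5  4  4  6
174:  5  7  4  4  4  5  7  6  2  4  5  4  5  7  5  5  5  6  5  6  6  3  8  4  5  1  2  5  5  6  5  4  6  5
175:  6  3  5  4  6  6  4  5  6  3  3  5  6  5  4  5  5  6  5  7  6  5  3  5  4  4  2  3  3  3  4  3  7  4
176:  3  5  3  4  5  4  5  1  5  6  9  5  6  5  7  5  7  6  3  5  8  4  4  7  3  5  4  5  5  7  6  5  4  4
177:  6  6  6  5  4  6  5  6  5  4  3  5  5  4  4  4  4  3  6  4  5  4  5  3  5  7  6  4  2  6  3  5  6  4
178:  3  4  4  6  5  4  4  3  5  7  5 10  4  4  4  7  5  4  3  4  5  5  6  6  4  5  4  3  3  5  6  6  4  5
179:  4  4  6  6  6  3  5  6  3  5  4  5  5  4  5  5  9  8  6  5  4  3  6  5  6  4  6  5  3  5  7  3  4  3
180:  4  4  5  4  6  4  4  3  4  5  5  5  7 12 20 26 36 35 26 18 13  7  4  3  4  6  6  5  3  5  4  5  5  3
181:  2  4  5  4  5  4  4  4  4  6  4  4 14 35 56 61 66 65 60 57 48 29 12  4  4  4  6  8  4  5  4  2  4  4
182:  5  3  4  5  8  5  3  5  
[... 156 characters left out ...]
  6  5  3  6  6  3  5  6  5
184:  5  4  4  5  5  3  6  4  5  6  4  4  4  3  8  8 10 12 14 11 12  6  4  3  5  4  4  7  5  5  4  4  5  4
185:  3  5  4  3  3  5  3  4  6  6  1  4  5  2  4  1  4  4  5  6  4  6  5  5  5  4  4  6  5  5  4  5  4  7
186:  7  5  3  6  4  5  4  4  2  4  4  5  6  3  7  5  4  3  5  2  3  5  3  3  5  5  3  4  3  5  5  5  5  4
187:  2  4  5  2  4  3  4  6  6  4  4  4  4  3  4  4  3  5  6  0  6  3  7  5  4  3  6  4  4  4  6  6  8  4
flat 3.89 [624.2  -21.3  175.48  -0.    -0.   625.55 -30.64]
flat z=173 4.39 [625.29 -20.33 625.47 -30.55]
tilt 3.82 [ 6.2318e+02 -2.2920e+01  1.7784e+02  3.5000e-01 -8.7000e-01  6.2583e+02
 -3.0230e+01]
real	0m3.524s
user	0m3.267s
sys	0m0.048s
```

The flat three-round stack fits best (b top at about 189, expected 187; allowing tilt gives no gain). The pack is solid, so put the stomper back.

Request:
{"name": "arm_command", "arguments": {
  "commands": "3 3 20 0 1;0 0 35 0 1;0 0 38 0 1;0 0 38 0 1;0 0 38 0 1;0 0 30 0 1;0 0 20 0 1;0 0 12 0 1;0 0 0 0 1;0 0 0 0 1"
}}

```text
time_s: 37.62
tcp_pos: [452.4, 321.7, 149.6]
tcp_rot: [3.142, -0.0, 1.57]
ft_force: [-1.0, -0.1, -1.9]
gripper_width: 25.9
grip_force: 102.9
```

Request:
{"name": "arm_command", "arguments": {
  "commands": "0 0 10 0 1;0 0 10 0 1;0 0 8 0 1;0 0 3 0 1;0 0 0 0 1;0 0 0 0 1"
}}

```text
time_s: 38.12
tcp_pos: [451.7, 321.9, 118.1]
tcp_rot: [-3.141, 0.0, 1.571]
ft_force: [-0.1, -0.4, -1.9]
gripper_width: 26.3
grip_force: 102.9
```

Request:
{"name": "arm_command", "arguments": {
  "commands": "0 0 3 0 1;0 0 2 0 1;0 0 1 0 1;0 0 1 0 1;0 0 0 0 1;0 0 0 0 1"
}}

```text
time_s: 38.62
tcp_pos: [451.8, 321.9, 111.3]
tcp_rot: [3.141, -0.0, 1.571]
ft_force: [0.1, -0.4, -0.8]
gripper_width: 26.0
grip_force: 102.9
```

Request:
{"name": "arm_command", "arguments": {
  "commands": "0 0 1 0 1;0 0 1 0 1;0 0 0.5 0 1;0 0 0 0 1;0 0 0 0 1"
}}

```text
time_s: 39.03
tcp_pos: [452.0, 322.3, 109.5]
tcp_rot: [3.141, -0.0, 1.571]
ft_force: [-1.5, -1.3, 4.9]
gripper_width: 25.9
grip_force: 103.4
```

Request:
{"name": "arm_command", "arguments": {
  "commands": "0 0 0 0 0.66;0 0 0 0 0.64;0 0 0 0 0.6;0 0 0 0 0.55;0 0 0 0 0.45;0 0 0 0 0.35;0 0 0 0 0.25;0 0 0 0 0.2;0 0 0 0 0.2",
  "newtons": 20
}}

```text
time_s: 39.78
tcp_pos: [451.8, 321.9, 108.8]
tcp_rot: [3.142, -0.0, 1.571]
ft_force: [0.2, 0.5, -0.2]
gripper_width: 68.4
grip_force: 0.0
```

Request:
{"name": "arm_command", "arguments": {
  "commands": "0 0 -5 0 0.2;0 0 -10 0 0.2;0 0 -15 0 0.2;0 0 -25 0 0.2;0 0 -35 0 0.2;0 0 -38 0 0.2;0 0 -38 0 0.2;0 0 -38 0 0.2;0 0 -15 0 0.2;0 0 0 0 0.2"
}}

```text
time_s: 40.62
tcp_pos: [453.7, 324.7, 334.8]
tcp_rot: [3.131, -0.006, 1.571]
ft_force: [0.5, 0.6, -0.6]
gripper_width: 68.2
grip_force: 0.0
```

Run:
```python
from m import *
print(telemetry.get_obs()["tcp_pos"],telemetry.get_obs()["gripper_width"])
c=C["side"]; print("pred handle top",proj(c,(452,322,152)),"flange",proj(c,(452,322,97)),"foot",proj(c,(452,322,6)))
for q in["stomper_grip","ramekin"]:
    for t in cams.trace("side",q)[:2]:
        r=np.argwhere(t["region"]); print(q,t["conf"],np.round(t["extent"],1))
        if q[0]=="s":
            for v in range(r[:,0].min(),r[:,0].max()+1,3):
                u=r[r[:,0]==v][:,1]; print(v,u.mean().round(1),len(u))
```

```text
[451.86579027 322.31126995 329.23481396] 68.39101038268478
pred handle top [189.81702447 141.90309918] flange [190.82289672 155.17678427] foot [192.39061618 175.86471425]
stomper_grip 0.91 [185.2 143.8  17.7  36. ]
140 190.0 3
143 190.5 8
146 190.0 9
149 190.5 10
152 192.0 13
155 191.5 18
158 191.5 16
161 192.0 11
164 192.0 11
167 192.0 11
170 193.0 11
173 193.0 11
176 193.0 11
179 193.0 3
ramekin 0.49 [217.5 152.   13.9  14.2]
```

The stomper stands upright where predicted and the ramekin hasn't moved. Hand in.

```bash
python3 -c "
from bench import order; print(order.finish_job())"
```

```text
the job is handed in; nothing more can be done
None
```

The job is handed in at about 41 s, with no verdict returned: all three cheese rounds measured as packed flat on the screw (pressed at 42 N), and the stomper is standing upright on its small blue saucer.

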